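Centre the rubber stamp on the bench scale and record the weight

TASK

The wood-handled rubber stamp stands off to one side of the scale's small round pan. With slow, light fingertip taps at its foot, nudge it until it stands upright and free inside the blue ring in the middle of the pan: do not pinch it, lift it, tip it over or knock it off. Once it stands centred, press the scale's green button right down and let it go; leave the other things on the bench alone.

Things in the scene. Friction and masses are not known exactly. Their poses are not given: they have to be found in the camera images.
- stamp: Loose wood-handled round rubber stamp on the pan, 60 mm tall, about 80 g, wobbly: black rubber foot 34 mm across, 3 mm thick; pale wooden disc 42 mm across, 3 to 15 mm up (top edge bevelled 2 mm); thin stem; red knob 27 mm across, 44 to 52 mm up. Origin: centre of the foot's underside; z up the handle. Pushed sideways on the disc it slides (under 1 N); on the knob it tips.
- pan_centre (a point): Centre of the top face of the scale's round, flat steel pan, 110 mm across and 6 mm thick, its top 79 mm above the bench; z up (its yaw means nothing). The blue ring printed round this point measures 53 mm inside, so that the stamp has 5.5 mm of room all round. The pan does not move. The scale's weighing block (165 x 196 mm, 55 mm high) lies under it, 18 mm of air between.
- record_top (a point): Centre of the top of the green button, 26 mm across, on the scale's lower front deck, 48 mm above the bench, right of the display. It travels 5 mm straight down on a spring in a black collar 42 mm across (flush with the collar when fully down), about 3 to 4 N; moves with the button. Its x axis points from the keypad towards the back of the scale.
- record (a joint): Travel of the green button in m: 0 released, 0.005 fully down; springs back by itself.
- ink_pad: Bystander on the bench beside the scale: flat blue stamp-pad tin 77 x 112 x 20 mm; origin at the centre of its underside.
- tape_roll: Bystander beside the scale: roll of brown parcel tape lying flat, 96 mm across, 48.5 mm high; origin at the centre of its underside.
- glue_stick: Bystander beside the scale: white glue stick with orange cap standing upright, 28 mm across, 93 mm tall; origin at the centre of its underside.
- clip_box: Bystander beside the scale: small white and yellow box of clips 52 x 72 x 26 mm; origin at the centre of its underside.
Not all that is in view belongs to the job. What is meant by the stamp is not purple, and is the smaller of those in its own colour.

How it is judged (in metres and radians):
On the way, in this order (a step that is already met when the one before it is completed fails the run):
1. the stamp stands upright, still and untouched inside the blue ring (horizontal distance between stamp and pan_centre below 0.0065 m and angle between stamp's own z axis and vertical below 0.06 rad and linear speed of stamp below 0.02 m/s and contact force between each of the arm, the fingers and stamp below 0.05 N), for 0.2 s.
2. the green button is pressed down (value of joint record above 0.0035 m), for 0.05 s.
At the end, for the whole second after the job is handed in: The stamp stands upright (within 3.5 degrees) and at rest on the pan, its foot's centre within 6.5 mm of the pan's centre, and the green button is up again (horizontal distance between stamp and pan_centre below 0.0065 m and z of stamp in the frame of pan_centre between -0.003 and 0.003 m and angle between stamp's own z axis and vertical below 0.06 rad and linear speed of stamp below 0.02 m/s and value of joint record below 0.0015 m); the robot touches nothing.
It fails at once if the stamp is lifted off the pan (its foot more than 10 mm up, or 4 mm up while upright) (z of stamp in the frame of pan_centre above 0.01 m or (z of stamp in the frame of pan_centre above 0.004 m and angle between stamp's own z axis and vertical below 0.15 rad)).
It fails at once if the stamp is tipped by more than 30 degrees or falls off the pan (angle between stamp's own z axis and vertical above 0.52 rad or z of stamp in the frame of pan_centre below -0.01 m).
It fails at once if the stamp is struck, pressed or pinched hard (more than 5 N) rather than tapped lightly (contact force between the fingers and stamp above 5 N).
It fails at once if the green button is pressed while the stamp is off centre (value of joint record above 0.0025 m and horizontal distance between stamp and pan_centre above 0.0065 m).
It fails at once if one of the other things on the bench is moved by more than 15 mm (distance of any of ink_pad, tape_roll, glue_stick, clip_box from where it was at the start of the episode above 0.015 m).
It also fails if it takes over 61 s, if anything falls off the work surface, if the arm or the gripper's body presses on something with over 40 N, if the wrist force passes 120 N, or if a joint passes its speed limit or range.

ROBOT

A 6-joint arm with a two-finger parallel gripper is mounted at the origin on the work surface. World frame = base frame: x ahead of the robot, y to its left, z up, the work surface at z = 0. Lengths are in m, angles in degrees, forces in N, time in s.
With the tool pointing down it reaches from about 0.4 to 0.825 m from the base axis. Payload 7 kg.
Tool frame: the origin (TCP) lies at the very end of the fingers, on their centre line; the grasp point (between the pads) lies 19 mm behind it; z points along the fingers, y is the line along which they close (so a half turn about z gives the same grasp; the last joint's range is limited). The gripper opens to 88 mm and grips with 3 to 60 N. Pads are 19 mm wide; open, the fingers measure 130 mm over their backs; the gripper's body (78 mm by 193 mm) begins 47 mm behind the grasp point.
Start: joints at [-52.535, 20.546, 0.682, 0, -70.136, -16.507], TCP at [0.241, -0.63, 0.227] pointing down, gripper open.
Joint ranges: [-176.03, 176.03], [-82.01, 121.73], [-58.28, 71.71], [-173.87, 95.51], [-174.79, -0.11], [-173.66, 173.66]. Speed limits (degrees/s): [136.94, 136.94, 172.46, 180, 180, 180].

INTERFACE

Orientations are given as [roll, pitch, yaw] about the fixed x, y, z axes, in that order (R = Rz(yaw) Ry(pitch) Rx(roll)).
In Python, from plant import get_state, imaging, r, finder gives the robot as it stands.
- The arm moves only by the shell command python3 -m handwheel 'ROWS' [FORCE]. ROWS is JSON, a list of rows, each a list of 5 numbers: the closure, from 0 (fully open) to 1 (shut), then the shift along the world's x, y, z in cm, then the turn about the world's z in degrees. A call has 1 to 8 rows; each row is the pose to reach, as a shift and turn from the pose commanded when the call began; what a row does not reach only later rows make up. A row lasts 1/8 s, in which the tool goes at most 62.5 mm and 10.7 degrees, less where a joint would pass 70% of its speed; a pose out of reach is approached as far as the arm can. A call with a gripper value outside its range is refused whole. The fingers move at their own pace and stop on an object; FORCE is the grip in N (left out, the last holds). Time passes only in rows, so rows that repeat a pose let the fingers close. It gives the time, the measured TCP pose, the force, the opening and the grip force at its end, in the units of the state.
- get_state(): the state, without advancing time (a new reading comes with each control period).
- imaging.capture(name): name is "scene" or "side" or "wrist"; returns (picture, depth): 420x560x3 uint8, red, green, blue; 420x560 float32, m along the optical axis (not along the pixel's ray), 0 where there is no reading.
- imaging.get_calibration(name): a dict with "fx", "fy", "cx", "cy" (pixels), "rvec" (rotation vector, rad) and "tvec" (3), from world to camera coordinates, as OpenCV has them; the wrist camera has in their place "hand_eye" (4x4, takes a point from camera to tool coordinates, whose origin is the TCP and whose axes are the flange's). Camera axes: x right, y down, z forward; pixel columns grow to the right and rows downward; lengths in m; the calibration is good to about 2 mm. The wrist camera is an equidistant fisheye: a pixel r from the principal point sees the ray r / f radians off the axis. A picture is of the moment at which its call begins: read the wrist's pose just before it. get_calibration takes no time and is no camera call.
- r.close_job(): hands the job in; it is judged then, once.
Trained networks look in the newest picture that a camera, given by its name, has taken for a name from the list of things; names that differ only in an ending like _2 or _b are one class to them, and where a whole thing is asked for, a point or a joint stands for the part that bears it (a point fixed in the world has none). Each returns a list of dicts, best first, with "p" (0 to 1); they miss things now and then, are a little off and sometimes report something else, mostly with a low value. They report only what shows in the picture. A call takes as long as a camera call. They do not tell look-alikes from the thing itself.
- finder.cut_out(camera, query): "region" (420x560 bool, what is visible of it) and "pixel" ([column, row] in pixels, amid what is visible of it).
The state is a dict: "time_s": time; "joints": joint angles; "qd": joint speeds; "joint_torque": joint torques, N m; "tcp_pos": TCP position; "eef_rot": TCP orientation; "contact_force": force on the tool from outside, world axes, zero at the start; "moment": the same for the moment, N m; "gripper_width": finger opening in m; "gripper_force": force on a finger pad.
Only numpy, scipy, OpenCV 4.12 (cv2) and the standard library are available. Lean on these libraries where they do the work, as an engineer would, in place of code of your own. Each camera call takes 0.05 s, during which the arm holds its last target. There are 200 camera calls.

## Working session

There is one attempt and no reset: what is moved stays moved. The work goes in short steps, Python scripts to look and compute and a shell command to move; the robot and the scene stay as the last step left them, time stands still between calls to the robot, and variables do not carry over. Pictures are saved under pics/ and viewed, at most 10 in all, crops included, and the job is handed in when it is done.

```bash
ls; mkdir -p pics
cat > h.py <<'E'
import numpy as np, cv2
from plant import get_state, imaging, r, finder
def cap(n):
    p,d=imaging.capture(n); return p,d
def save(f,p): cv2.imwrite('pics/'+f,p[:,:,::-1])
def back(n,d,mask=None):
    c=imaging.get_calibration(n)
    v,u=np.mgrid[0:420,0:560]
    P=np.stack([(u-c['cx'])/c['fx']*d,(v-c['cy'])/c['fy']*d,d],-1)
    R=cv2.Rodrigues(np.array(c['rvec'],float))[0]; t=np.array(c['tvec']).ravel()
    return (P-t)@R   # world
def proj(n,X):
    c=imaging.get_calibration(n)
    K=np.array([[c['fx'],0,c['cx']],[0,c['fy'],c['cy']],[0,0,1]])
    return cv2.projectPoints(np.array(X,float).reshape(-1,3),np.array(c['rvec'],float),np.array(c['tvec'],float),K,None)[0].reshape(-1,2)
E
python3 - <<'E'
from h import *
s=get_state();print(s['time_s'],s['tcp_pos'],s['eef_rot'],s['gripper_width'])
a,da=cap('scene');b,db=cap('side')
save('scene.png',a);save('side.png',b)
np.savez('first.npz',a=a,da=da,b=b,db=db)
for n,d in(('scene',da),('side',db)):
    W=back(n,d)
    for q in('stamp','record_top'):
        for o in finder.cut_out(n,q):
            m=o['region']&(d>0);print(n,q,round(o['p'],2),o['pixel'],m.sum(),np.median(W[m],0).round(3),W[m].min(0).round(3),W[m].max(0).round(3))
E
```

```text
pics
0.0 [ 0.24122442 -0.6298888   0.22559949] [ 1.79901442e+02 -9.48031352e-03 -1.59049234e+02] 0.08791770388014607
scene stamp 0.92 [261.0, 160.1] 543 [ 0.599 -0.015  0.094] [ 0.487 -0.086  0.035] [0.615 0.002 0.14 ]
scene stamp 0.9 [230.4, 276.7] 1191 [0.805 0.043 0.022] [ 0.748 -0.014 -0.002] [0.827 0.066 0.084]
scene stamp 0.75 [177.4, 245.4] 558 [ 0.784 -0.077  0.016] [ 0.749 -0.104 -0.   ] [ 0.799 -0.061  0.062]
side stamp 0.86 [211.5, 220.4] 547 [0.792 0.047 0.025] [ 0.768 -0.028 -0.   ] [0.843 0.068 0.087]
side stamp 0.77 [233.2, 192.8] 282 [ 0.776 -0.076  0.018] [ 0.756 -0.144 -0.002] [ 0.814 -0.059  0.064]
side stamp 0.56 [302.7, 190.4] 299 [ 0.589 -0.011  0.097] [ 0.572 -0.038  0.081] [0.61  0.006 0.143]
side record_top 0.6 [345.9, 186.3] 66 [ 0.497 -0.12   0.052] [ 0.486 -0.136  0.045] [ 0.509 -0.107  0.056]
side record_top 0.52 [269.0, 166.6] 349 [ 0.715 -0.206  0.027] [ 0.68  -0.289  0.   ] [ 0.757 -0.121  0.058]
```

View pics/scene.png

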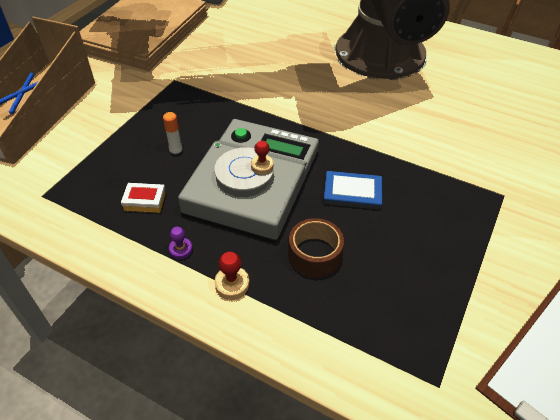

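View pics/side.png

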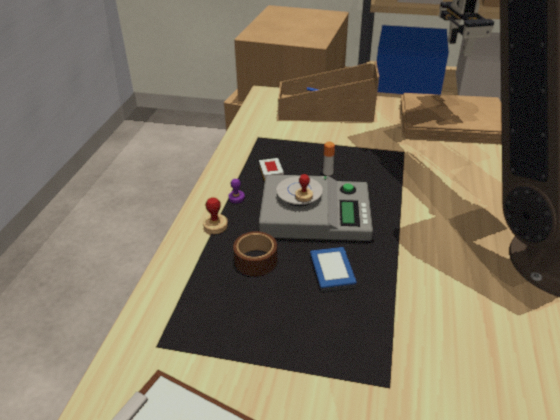

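Candidates in the scene view: small red stamp on the pan (261,160), larger red stamp on the mat (230,277), and a purple one (178,245). By the description it's the small red one on the pan. Next I measure it against the pan and check a close crop.

```bash
cat >> h.py <<'E'
from scipy.optimize import least_squares
def circ(xy,R=None):
    f=lambda p: np.hypot(xy[:,0]-p[0],xy[:,1]-p[1])-(R or p[2])
    return least_squares(f,[*xy.mean(0),R or .03],loss='soft_l1',f_scale=.001).x
def raypl(n,uv,z):
    c=imaging.get_calibration(n);R=cv2.Rodrigues(np.array(c['rvec'],float))[0];t=np.array(c['tvec']).ravel()
    uv=np.atleast_2d(uv);d=np.c_[(uv[:,0]-c['cx'])/c['fx'],(uv[:,1]-c['cy'])/c['fy'],np.ones(len(uv))]@R
    o=-R.T@t;return o+d*((z-o[2])/d[:,2])[:,None]
def rep(n,p,d):
    W=back(n,d);hsv=cv2.cvtColor(p,cv2.COLOR_RGB2HSV).astype(int);H,S,V=hsv[...,0],hsv[...,1],hsv[...,2]
    box=(abs(W[...,0]-.58)<.1)&(abs(W[...,1])<.11)&(d>0)
    pan=box&(abs(W[...,2]-.079)<.006)
    print(n,'panpts',pan.sum(),np.median(W[pan],0).round(4), 'ext',W[pan].min(0).round(3),W[pan].max(0).round(3))
    blue=pan&(H>100)&(H<135)&(S>60)
    v,u=np.nonzero(blue);X=raypl(n,np.c_[u,v],.079)
    print(' ring',blue.sum(),circ(X[:,:2]).round(4))
    red=box&((H<6)|(H>174))&(S>150)&(W[...,2]>.11)
    v,u=np.nonzero(red);print(' knob',red.sum(),raypl(n,[u.mean(),v.mean()],.127).round(4),W[red].min(0).round(3),W[red].max(0).round(3))
    disc=box&(H>8)&(H<28)&(S>70)&(W[...,2]>.075)&(W[...,2]<.105)
    v,u=np.nonzero(disc);print(' disc',disc.sum(),np.median(W[disc],0).round(4),u.min(),u.max(),v.min(),v.max())
    g=(H>50)&(H<85)&(S>120)&(abs(W[...,0]-.5)<.05)&(abs(W[...,1]+.06)<.09)
    if g.any():
        k,l,st,ce=cv2.connectedComponentsWithStats(g.astype(np.uint8))
        for i in range(1,k):
            if st[i,4]>25: print(' green',st[i],np.median(W[l==i],0).round(4),raypl(n,ce[i],.048).round(4))
E
python3 - <<'E'
from h import *
z=np.load('first.npz')
rep('scene',z['a'],z['da']);rep('side',z['b'],z['db'])
A=cv2.resize(z['a'][110:230,170:340],None,fx=3,fy=3,interpolation=2);B=cv2.resize(z['b'][160:250,250:385],(510,340),interpolation=2)
save('crop.png',np.vstack([A[:,:510],B])[:600])
E
```

```text
scene panpts 1653 [ 0.6192 -0.0549  0.0784] ext [ 0.555 -0.104  0.073] [0.665 0.006 0.085]
 ring 63 [ 0.6082 -0.0488  0.0274]
 knob 180 [[ 0.5931 -0.0182  0.127 ]] [ 0.583 -0.029  0.111] [ 0.607 -0.006  0.14 ]
 disc 308 [ 0.6    -0.0143  0.0925] 251 272 149 174
 green [235 128  12  11 109] [ 0.5025 -0.121   0.0498] [[ 0.5005 -0.1225  0.048 ]]
 green [266 139  37  17 313] [ 0.4868 -0.0273  0.0414] [[ 0.4933 -0.0241  0.048 ]]
side panpts 726 [ 0.6201 -0.0448  0.0803] ext [ 0.553 -0.106  0.074] [0.662 0.008 0.085]h.py:19: RuntimeWarning: Mean of empty slice.
  return least_squares(f,[*xy.mean(0),R or .03],loss='soft_l1',f_scale=.001).x
  ret = um.true_divide(
Traceback (most recent call last):
  File "h.py", line 31, in rep
    print(' ring',blue.sum(),circ(X[:,:2]).round(4))
                             ~~~~^^^^^^^^^
  File "h.py", line 19, in circ
    return least_squares(f,[*xy.mean(0),R or .03],loss='soft_l1',f_scale=.001).x
           ~~~~~~~~~~~~~^^^^^^^^^^^^^^^^^^^^^^^^^^^^^^^^^^^^^^^^^^^^^^^^^^^^^^
ValueError: Initial guess is outside of provided bounds
```

```bash
python3 - <<'E'
from h import *
print(imaging.get_calibration('wrist'))
z=np.load('first.npz')
A=cv2.resize(z['a'][110:230,170:340],None,fx=3,fy=3,interpolation=2);B=cv2.resize(z['b'][165:235,250:385],(510,230),interpolation=2)
save('crop.png',np.vstack([A,B]))
E
python3 -m handwheel '[[0.7,2.6,5,2,9],[0.7,5.2,10,4,18],[0.7,7.8,15,6,27],[0.7,10.4,20,8,36],[0.7,13,25,9.5,45],[0.7,15.6,30,9.5,54],[0.7,18.2,35,9.5,63],[0.7,20.8,40,9.5,72]]' 5
python3 -m handwheel '[[0.7,2.6,5,0,8],[0.7,5.2,10,0,16],[0.7,7.8,15,0,23],[0.7,10.4,20.2,0,23],[0.7,12.6,25.2,0,23],[0.7,12.6,25.2,0,23]]'
```

```text
{'fx': 325.19226210127806, 'fy': 325.19226210127806, 'cx': 278.05367803137455, 'cy': 208.20417093197113, 'hand_eye': array([[-1.04366290e-03, -9.69415932e-01, -2.45421398e-01,
         6.58060548e-02],
       [ 9.99999455e-01, -1.00461142e-03, -2.84311054e-04,
        -3.12118738e-04],
       [ 2.90625259e-05, -2.45421561e-01,  9.69416452e-01,
        -1.57201999e-01],
       [ 0.00000000e+00,  0.00000000e+00,  0.00000000e+00,
         1.00000000e+00]])}
time_s: 1.3
tcp_pos: [0.4499, -0.2286, 0.3219]
eef_rot: [-179.9, -0.0, -86.7]
contact_force: [0.9, -0.6, -0.9]
gripper_width: 0.0266
gripper_force: 0.0
time_s: 2.05
tcp_pos: [0.5763, 0.0248, 0.3205]
eef_rot: [179.9, 0.0, -63.8]
contact_force: [-0.3, -0.9, 0.4]
gripper_width: 0.0258
gripper_force: 0.0
```

View pics/crop.png

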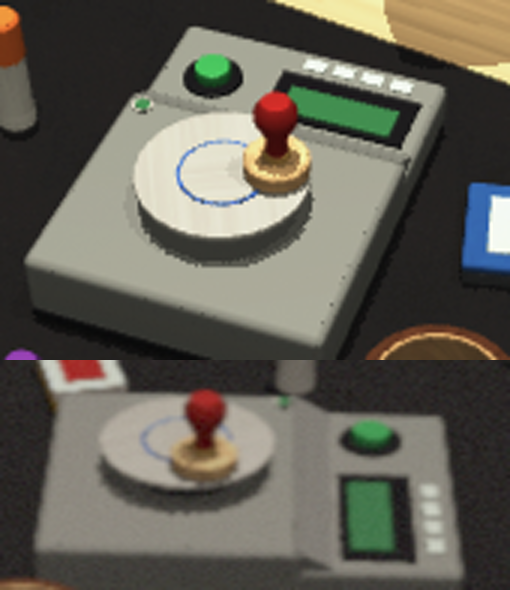

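The crop shows the small red stamp standing on the pan at the ring's edge, with the green button beside the display. Next, a wrist look from above.

```bash
cat >> h.py <<'E'
from scipy.spatial.transform import Rotation as Ro
def wcap():
    s=get_state();p,d=imaging.capture('wrist');c=imaging.get_calibration('wrist')
    T=np.eye(4);T[:3,:3]=Ro.from_euler('xyz',s['eef_rot'],degrees=True).as_matrix();T[:3,3]=s['tcp_pos']
    return p,d,T@np.array(c['hand_eye']),c
def wray(c,M,uv):
    uv=np.atleast_2d(uv).astype(float);x=(uv[:,0]-c['cx'])/c['fx'];y=(uv[:,1]-c['cy'])/c['fy'];r_=np.hypot(x,y)+1e-9
    k=np.sin(r_)/r_; return np.c_[x*k,y*k,np.cos(r_)]@M[:3,:3].T, M[:3,3]
def wpl(c,M,uv,z):
    D,o=wray(c,M,uv);return o+D*((z-o[2])/D[:,2])[:,None]
def wdep(c,M,d):
    v,u=np.mgrid[0:420,0:560];D,o=wray(c,M,np.c_[u.ravel(),v.ravel()])
    f=M[:3,2];return (o+D*(d.ravel()/(D@f))[:,None]).reshape(420,560,3)
def wrep(name=None):
    p,d,M,c=wcap()
    if name: save(name,p)
    W=wdep(c,M,d);hsv=cv2.cvtColor(p,cv2.COLOR_RGB2HSV).astype(int);H,S,V=hsv[...,0],hsv[...,1],hsv[...,2]
    box=(d>0)&(abs(W[...,0]-.6)<.12)&(abs(W[...,1]+.05)<.1)
    near=box&(np.hypot(W[...,0]-.609,W[...,1]+.049)<.06)
    pan=near&(abs(W[...,2]-.079)<.006);print('pan z',np.median(W[pan][:,2]).round(4),pan.sum(),W[pan].min(0).round(3),W[pan].max(0).round(3))
    out={}
    b=pan&(H>100)&(H<130)&(S>90);v,u=np.nonzero(b)
    if len(u)>20: out['ring']=circ(wpl(c,M,np.c_[u,v],.079)[:,:2]);print('ring',len(u),out['ring'].round(4))
    k=near&((H<6)|(H>174))&(S>150)&(W[...,2]>.1);v,u=np.nonzero(k)
    if len(u): print('knob',len(u),wpl(c,M,[u.mean(),v.mean()],.130).round(4),W[k].max(0).round(3))
    w=near&(H>8)&(H<28)&(S>70)&(W[...,2]>.086)&(W[...,2]<.103);v,u=np.nonzero(w)
    if len(u)>20:
        print('disc z',np.median(W[w][:,2]).round(4),len(u))
        h=cv2.convexHull(np.c_[u,v].astype(np.int32))[:,0]
        X=wpl(c,M,h,.093)[:,:2];out['disc']=circ(X);print('disc hull',out['disc'].round(4), 'fixR',circ(X,.0205)[:2].round(4))
    g=(d>0)&(H>50)&(H<85)&(S>120)&(abs(W[...,0]-.5)<.03)&(abs(W[...,1]+.122)<.03);v,u=np.nonzero(g)
    if len(u): print('button',len(u),wpl(c,M,[u.mean(),v.mean()],.048).round(4),np.median(W[g],0).round(4))
    if len(out)==2: print('to go cm',((out['ring'][:2]-out['disc'][:2])*100).round(2))
    s=get_state();print('tcp',s['tcp_pos'].round(4),s['eef_rot'].round(1),s['time_s'])
E
python3 -c "
from h import *
wrep('w1.png')"
```

```text
pan z 0.0782 5290 [ 0.552 -0.104  0.075] [0.661 0.005 0.081]
ring 140 [ 0.6065 -0.0492  0.0275]
knob 246 [[ 0.59   -0.0193  0.13  ]] [ 0.599 -0.01   0.139]
disc z 0.0927 378
disc hull [ 0.5905 -0.0198  0.0202] fixR [ 0.5905 -0.0198]
button 186 [[ 0.4953 -0.1255  0.048 ]] [ 0.4951 -0.126   0.0507]
to go cm [ 1.6  -2.94]
tcp [0.5757 0.0233 0.3208] [179.9   0.  -63.9] 2.1
```

View pics/w1.png

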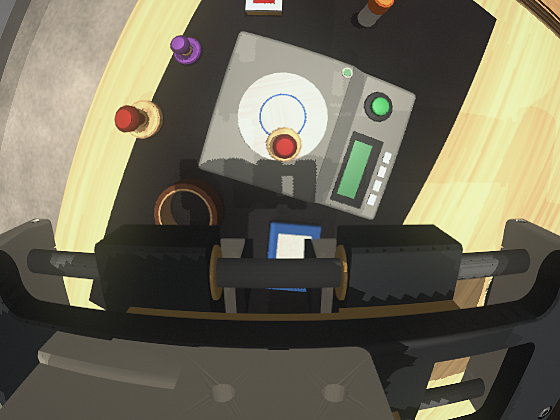

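Wrist view: blue ring at (282,117), stamp at (284,146), button at (381,106). Ring radius, pan height and disc radius all match the text. The push is 33 mm at −61°, so I lower behind the stamp.

```bash
python3 -m handwheel '[[0.7,-0.57,-0.53,-4,2.5],[0.7,-0.57,-0.53,-9,2.5],[0.7,-0.57,-0.53,-14,2.5],[0.7,-0.57,-0.53,-18,2.5],[0.7,-0.57,-0.53,-21,2.5],[0.7,-0.57,-0.53,-22.5,2.5],[0.7,-0.57,-0.53,-23.4,2.5],[0.7,-0.57,-0.53,-23.4,2.5]]'; python3 -c "
from h import *
wrep('w2.png')"
```

```text
time_s: 3.1
tcp_pos: [0.5699, 0.0162, 0.0879]
eef_rot: [-180.0, -0.0, -61.6]
contact_force: [0.3, -0.4, 0.3]
gripper_width: 0.0263
gripper_force: 0.0
pan z 0.0782 28115 [ 0.552 -0.104  0.075] [0.662 0.006 0.084]
ring 848 [ 0.6065 -0.0493  0.0274]
knob 3318 [[ 0.5895 -0.0187  0.13  ]] [ 0.603 -0.007  0.14 ]
disc z 0.0928 1970
disc hull [ 0.5905 -0.02    0.0204] fixR [ 0.5905 -0.0199]
button 980 [[ 0.4975 -0.1239  0.048 ]] [ 0.4988 -0.123   0.0506]
to go cm [ 1.59 -2.94]
tcp [0.5703 0.0163 0.0884] [-179.9   -0.   -61.5] 3.15
```

View pics/w2.png

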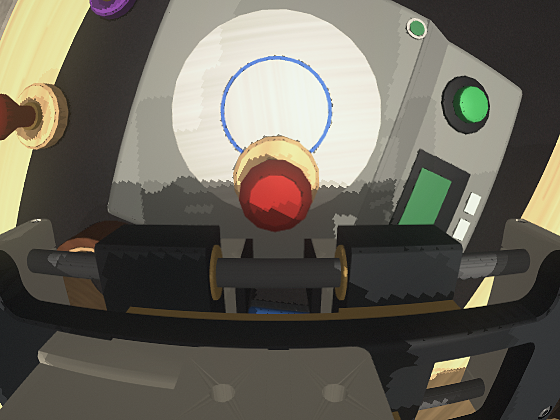

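The stamp's knob shows at (275,195), with its disc centred ahead of the fingers and the ring at (276,110); the measurements agree with before. I start the slow cradle push.

```bash
python3 -m handwheel '[[0.7,0.19,-0.35,-0.2,0],[0.7,0.38,-0.70,-0.2,0],[0.7,0.52,-0.97,-0.2,0],[0.7,0.62,-1.14,-0.2,0],[0.7,0.72,-1.32,-0.2,0],[0.7,0.81,-1.49,-0.2,0],[0.7,0.91,-1.67,-0.2,0],[0.7,1.0,-1.85,-0.2,0]]'; python3 -c "
from h import *
wrep()"
```

```text
time_s: 4.15
tcp_pos: [0.5797, -0.0022, 0.0856]
eef_rot: [180.0, 0.0, -61.5]
contact_force: [-0.0, 1.1, 1.1]
gripper_width: 0.0263
gripper_force: 0.3
pan z 0.0782 27933 [ 0.552 -0.104  0.075] [0.662 0.005 0.085]
ring 832 [ 0.6065 -0.0494  0.0274]
knob 2939 [[ 0.5922 -0.0266  0.13  ]] [ 0.605 -0.004  0.139]
disc z 0.0929 2797
disc hull [ 0.5921 -0.0257  0.0205] fixR [ 0.5921 -0.0258]
button 929 [[ 0.497  -0.1246  0.048 ]] [ 0.4985 -0.124   0.0507]
to go cm [ 1.45 -2.36]
tcp [ 0.5798 -0.0024  0.0855] [180.   -0.  -61.5] 4.2
```

```bash
python3 -m handwheel '[[0.7,0.12,-0.2,0,0],[0.7,0.25,-0.4,0,0],[0.7,0.37,-0.6,0,0],[0.7,0.49,-0.8,0,0],[0.7,0.61,-1.0,0,0],[0.7,0.73,-1.2,0,0],[0.7,0.85,-1.4,0,0],[0.7,0.98,-1.6,0,0]]'; python3 -c "
from h import *
wrep()"
```

```text
time_s: 5.2
tcp_pos: [0.5896, -0.0183, 0.0855]
eef_rot: [180.0, 0.0, -61.5]
contact_force: [-0.6, 0.5, -0.3]
gripper_width: 0.0264
gripper_force: 0.3
pan z 0.0782 21450 [ 0.552 -0.104  0.076] [ 0.661 -0.007  0.085]
ring 763 [ 0.6066 -0.0494  0.0274]
knob 2935 [[ 0.6019 -0.0426  0.13  ]] [ 0.615 -0.019  0.139]
disc z 0.0929 2782
disc hull [ 0.6019 -0.0419  0.0205] fixR [ 0.6019 -0.0419]
button 861 [[ 0.4964 -0.1249  0.048 ]] [ 0.4982 -0.1244  0.0508]
to go cm [ 0.47 -0.75]
tcp [ 0.5897 -0.0184  0.0855] [180.   -0.  -61.5] 5.25
```

Tracking well; 8.8 mm left.

```bash
python3 -m handwheel '[[0.7,0.12,-0.19,0,0],[0.7,0.24,-0.38,0,0],[0.7,0.36,-0.57,0,0],[0.7,0.44,-0.7,0,0],[0.7,0.47,-0.75,0,0],[0.7,0.47,-0.75,0,0]]'; python3 -c "
from h import *
wrep()"
```

```text
time_s: 6.0
tcp_pos: [0.5943, -0.0257, 0.0856]
eef_rot: [-180.0, -0.0, -61.5]
contact_force: [0.5, 0.1, 0.5]
gripper_width: 0.0263
gripper_force: 0.1
pan z 0.0782 18453 [ 0.554 -0.104  0.076] [0.661 0.005 0.085]
ring 770 [ 0.6066 -0.0494  0.0274]
knob 2917 [[ 0.6066 -0.05    0.13  ]] [ 0.619 -0.037  0.14 ]
disc z 0.0929 2783
disc hull [ 0.6062 -0.049   0.0208] fixR [ 0.6065 -0.0492]
button 845 [[ 0.4963 -0.125   0.048 ]] [ 0.4981 -0.1245  0.0508]
to go cm [ 0.04 -0.05]
tcp [ 0.5942 -0.0257  0.0856] [180.   -0.  -61.5] 6.05
```

Centred within 1 mm. I back off slowly, then rise and check with the stamp standing free.

```bash
python3 -m handwheel '[[0.7,-0.1,0.2,0,0],[0.7,-0.4,0.7,0,0],[0.7,-1,1.9,0,0],[0.7,-1.7,3.1,0,0],[0.7,-2.3,4.2,0,0],[0.7,-2.3,4.2,4,0],[0.7,-2.3,4.2,9,0],[0.7,-2.3,4.2,14,0]]'; python3 -c "
from h import *
wrep()
p,d=cap('scene');W=back('scene',d);hsv=cv2.cvtColor(p,cv2.COLOR_RGB2HSV);print(proj('scene',[.6065,-.0493,.079]).round())
save('sc2.png',cv2.resize(p[90:230,160:350],None,fx=3,fy=3))"
python3 -m handwheel '[[1,-1,-2,0,-10],[1,-2,-5,0,-20],[1,-3,-8,0,-30],[1,-4,-11,0,-40],[1,-5.5,-13,0,-50],[1,-6.5,-14.2,0,-60],[1,-7.4,-14.2,0,-70],[1,-7.4,-14.2,0,-80]]'; python3 -c "
from h import *
wrep('w3.png')"
```

```text
time_s: 7.05
tcp_pos: [0.5706, 0.017, 0.2271]
eef_rot: [180.0, 0.0, -61.5]
contact_force: [0.5, 0.6, 0.0]
gripper_width: 0.0261
gripper_force: 0.0
pan z 0.0781 8830 [ 0.551 -0.104  0.075] [0.662 0.005 0.081]
ring 301 [ 0.6065 -0.0493  0.0274]
knob 425 [[ 0.6064 -0.0489  0.13  ]] [ 0.615 -0.04   0.14 ]
disc z 0.0928 581
disc hull [ 0.6062 -0.0486  0.0204] fixR [ 0.6062 -0.0486]
button 321 [[ 0.4953 -0.1255  0.048 ]] [ 0.4954 -0.1256  0.0508]
to go cm [ 0.03 -0.07]
tcp [0.574  0.0171 0.2348] [-179.5   -0.2  -61.4] 7.1
[[244. 166.]]
time_s: 8.15
tcp_pos: [0.4964, -0.1253, 0.2256]
eef_rot: [-180.0, 0.0, -141.9]
contact_force: [0.5, -0.7, 1.0]
gripper_width: 0.0007
gripper_force: 0.0
pan z 0.0786 34 [ 0.573 -0.065  0.077] [ 0.587 -0.054  0.085]
button 358 [[ 0.497  -0.1247  0.048 ]] [ 0.4969 -0.1247  0.051 ]
tcp [ 0.4967 -0.1252  0.2256] [-180.     0.  -142.4] 8.2
```

View pics/sc2.png

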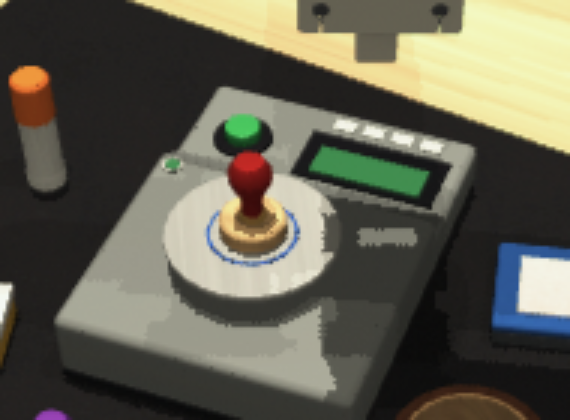

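View pics/w3.png

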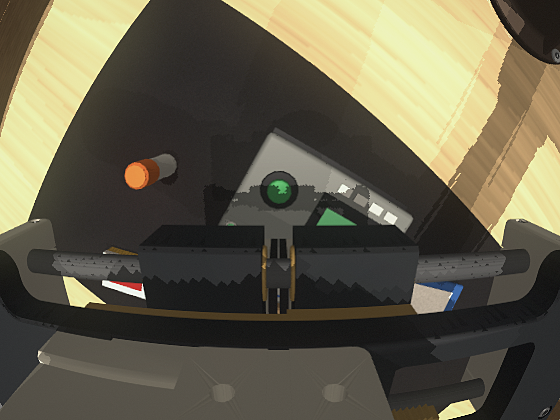

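The scene crop shows the stamp upright and free inside the ring; the wrist view shows the button at (280,188), and its measured position agrees with the TCP to 1 mm. I descend, then press gently.

```bash
python3 -m handwheel '[[1,0,0,-4,0],[1,0,0,-9,0],[1,0,0,-13,0],[1,0,0,-16,0],[1,0,0,-17,0],[1,0,0,-17.3,0],[1,0,0,-17.3,0]]' && python3 -m handwheel '[[1,0,0,-0.15,0],[1,0,0,-0.3,0],[1,0,0,-0.45,0],[1,0,0,-0.6,0],[1,0,0,-0.7,0],[1,0,0,-0.7,0]]'
```

```text
time_s: 9.07
tcp_pos: [0.498, -0.1255, 0.0535]
eef_rot: [-179.9, 0.1, -141.5]
contact_force: [0.3, 0.3, -0.2]
gripper_width: 0.0006
gripper_force: 0.0
time_s: 9.82
tcp_pos: [0.4982, -0.1256, 0.047]
eef_rot: [-179.9, 0.1, -141.5]
contact_force: [-2.6, 3.5, 16.9]
gripper_width: 0.0004
gripper_force: 8.4
```

17 N with a sideways part along the fingers' line: a finger edge probably rests on something besides the button. I back up and check the deck around it.

```bash
python3 -m handwheel '[[1,0,0,0.5,0],[1,0,0,1.5,0],[1,0,0,4,0],[1,0,0,4,0]]'
python3 - <<'E'
from h import *
z=np.load('first.npz')
for n,d in(('scene',z['da']),('side',z['db'])):
    W=back(n,d);m=(d>0)&(np.hypot(W[...,0]-.497,W[...,1]+.125)<.05)&(W[...,2]>.02)
    P=W[m]*1000;g=np.full((11,11),np.nan)
    for i in range(11):
        for j in range(11):
            k=(abs(P[:,0]-(447+10*i))<5)&(abs(P[:,1]-(-75-10*j))<5)
            if k.any(): g[i,j]=np.median(P[k,2])
    print(n,'rows x .547 down to .447, cols y -.075..-.175');print(g[::-1].round(0))
p,d,M,c=wcap();W=wdep(c,M,d)
m=(d>0)&(np.hypot(W[...,0]-.497,W[...,1]+.125)<.05)&(W[...,2]>.02)&(W[...,2]<.065)
P=W[m]*1000;g=np.full((11,11),np.nan)
for i in range(11):
    for j in range(11):
        k=(abs(P[:,0]-(447+10*i))<5)&(abs(P[:,1]-(-75-10*j))<5)
        if k.any(): g[i,j]=np.median(P[k,2])
print(g[::-1].round(0))
# edge direction of button extents + green extents
hsv=cv2.cvtColor(p,cv2.COLOR_RGB2HSV).astype(int)
q=(hsv[...,0]>50)&(hsv[...,0]<85)&(hsv[...,1]>100)&m
print(W[q].min(0).round(4),W[q].max(0).round(4),np.percentile(W[q][:,2],[5,50,95]).round(4))
E
```

```text
time_s: 10.32
tcp_pos: [0.4978, -0.1257, 0.0871]
eef_rot: [-179.9, 0.1, -141.5]
contact_force: [-0.1, 0.4, -0.8]
gripper_width: 0.0004
gripper_force: 0.0
scene rows x .547 down to .447, cols y -.075..-.175
[[nan nan nan nan 53. 52. 52. 49. nan nan nan]
 [nan nan 51. 49. 50. 47. 46. 46. 43. nan nan]
 [nan nan nan 42. 43. 40. 40. 39. 39. nan nan]
 [nan 39. 40. 39. 40. 42. 40. 40. 39. nan nan]
 [nan 39. 40. 40. 46. 49. 43. 39. 39. 39. nan]
 [nan 41. 38. 41. 50. 52. 50. 41. 40. 37. nan]
 [41. 39. 40. 40. 41. 51. 51. 39. 39. 39. nan]
 [nan 40. 39. 39. 39. 40. 40. 39. 39. 39. nan]
 [nan 39. 39. 39. 39. 39. 39. 40. 39. 39. nan]
 [nan nan 39. 39. 39. 39. 40. 39. 39. nan nan]
 [nan nan nan 39. 38. 37. 37. nan nan nan nan]]
side rows x .547 down to .447, cols y -.075..-.175
[[nan nan nan nan 55. 54. 52. nan nan nan nan]
 [nan nan 50. 50. 48. 50. 48. 47. 42. nan nan]
 [nan 45. 46. 44. 41. 43. 42. 42. 41. nan nan]
 [41. 42. 42. 40. 43. 42. 44. 43. 41. nan nan]
 [44. 42. 41. 43. 48. 52. 51. 42. 42. 37. nan]
 [43. 41. 42. 44. 51. 53. 52. nan 43. 39. nan]
 [43. 41. 41. 42. 45. 50. 48. 43. 41. 40. nan]
 [43. 41. 41. 40. 41. 43. 42. 41. 41. nan nan]
 [nan 40. 42. 42. 41. 42. 42. 42. 41. 41. nan]
 [nan nan 41. 41. 42. 42. 41. 42. 40. nan nan]
 [nan nan nan 41. 39. 41. 38. 39. nan nan nan]]
[[nan nan nan nan nan nan nan nan nan nan nan]
 [nan nan 49. nan nan nan nan nan nan nan nan]
 [nan nan 46. 46. nan nan nan nan nan 34. nan]
 [nan nan nan nan 42. nan nan 39. 39. 36. nan]
 [nan nan nan nan 42. 52. 50. 39. 39. 37. nan]
 [nan nan nan nan 51. 51. 50. 40. 39. 38. nan]
 [nan nan nan 39. 42. 50. 43. 39. 39. 38. nan]
 [nan nan 39. 39. 39. 41. 39. 39. 39. 38. nan]
 [nan 39. 39. 39. 39. 39. 39. 39. 39. 39. nan]
 [nan 40. 39. 39. 39. 39. 39. 39. 39. 39. nan]
 [nan nan nan 39. 39. 38. 38. 38. nan nan nan]]
[ 0.4837 -0.1374  0.0416] [ 0.5099 -0.1166  0.0531] [0.0453 0.0508 0.052 ]
```

Nothing obstructs: the deck is at 39 mm and the button top at about 51 mm, so 47 mm was probably the end of travel. I repeat the press in small steps to confirm this from the force profile.

```bash
(python3 -m handwheel '[[1,-0.1,0.05,-2.5,0],[1,-0.1,0.05,-3.3,0],[1,-0.1,0.05,-3.3,0],[1,-0.1,0.05,-3.3,0]]'
python3 -m handwheel '[[1,0,0,-0.1,0],[1,0,0,-0.2,0],[1,0,0,-0.2,0]]'
python3 -m handwheel '[[1,0,0,-0.1,0],[1,0,0,-0.1,0]]'
python3 -m handwheel '[[1,0,0,-0.1,0],[1,0,0,-0.1,0]]'
python3 -m handwheel '[[1,0,0,-0.1,0],[1,0,0,-0.1,0]]'
python3 -m handwheel '[[1,0,0,-0.1,0],[1,0,0,-0.1,0],[1,0,0,-0.1,0]]'
python3 -m handwheel '[[1,0,0,-0.05,0],[1,0,0,-0.05,0],[1,0,0,-0.05,0]]') | grep -E 'tcp|contact'
```

```text
tcp_pos: [0.4965, -0.1252, 0.0529]
contact_force: [0.1, 0.6, 1.4]
tcp_pos: [0.4968, -0.1251, 0.0509]
contact_force: [0.5, 0.7, 1.2]
tcp_pos: [0.4967, -0.1251, 0.0498]
contact_force: [2.0, -0.5, 1.4]
tcp_pos: [0.4967, -0.1251, 0.0487]
contact_force: [2.0, 0.2, 3.1]
tcp_pos: [0.4967, -0.1251, 0.0477]
contact_force: [2.6, -0.4, 4.0]
tcp_pos: [0.4967, -0.1251, 0.0472]
contact_force: [1.0, 0.6, 8.5]
tcp_pos: [0.4967, -0.1251, 0.0471]
contact_force: [-0.1, 1.2, 14.7]
```

The force rises on the spring to about 4 N, then meets a hard stop at 47 mm: the button is fully down. I release, check and hand in.

```bash
python3 -m handwheel '[[1,0,0,0.4,0],[1,0,0,1.5,0],[1,0,0,4,0],[1,0,0,9,0],[1,-2,-2,14,0],[1,-4,-4,16,0],[1,-4,-4,16,0],[1,-4,-4,16,0]]'
python3 - <<'E'
from h import *
p,d=cap('scene')
try: rep('scene',p,d)
except Exception as e: print(e)
save('end.png',cv2.resize(p[90:230,160:350],None,fx=3,fy=3))
E
```

```text
time_s: 13.75
tcp_pos: [0.4554, -0.165, 0.2055]
eef_rot: [179.9, -0.0, -141.6]
contact_force: [-0.2, 0.0, -0.7]
gripper_width: 0.0006
gripper_force: 0.0
scene panpts 1591 [ 0.6204 -0.0392  0.0784] ext [ 0.552 -0.103  0.073] [0.664 0.007 0.085]
 ring 68 [ 0.6082 -0.0489  0.0275]
 knob 182 [[ 0.609  -0.0474  0.127 ]] [ 0.597 -0.059  0.11 ] [ 0.622 -0.035  0.139]
 disc 316 [ 0.6161 -0.0423  0.0924] 233 255 155 174
 green [235 128  12  11 109] [ 0.5027 -0.1217  0.05  ] [[ 0.5006 -0.1225  0.048 ]]
 green [263 138  40  18 349] [ 0.4884 -0.0304  0.0414] [[ 0.4945 -0.0272  0.048 ]]
```

View pics/end.png

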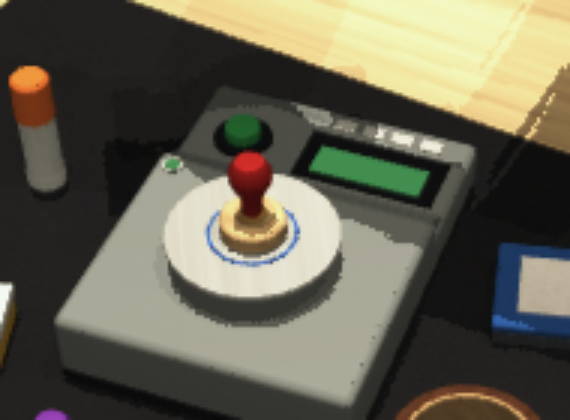

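The stamp stands upright and centred in the ring at (250,225), and the button at (243,130) is back up.

```bash
python3 -c "
from plant import r
print(r.close_job())"
```

```text
the job is handed in; nothing more can be done
None
```

The stamp stands upright and free, within about 1 mm of the ring's centre; the green button was pressed to its stop and came back up; the job was handed in at about 14 s, and no verdict was shown.

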